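# Put the slides under cover for the night

### The arm

A 6-joint arm with a two-finger parallel gripper is mounted at the origin on the work surface. World frame = base frame: x ahead of the robot, y to its left, z up, the work surface at z = 0. Lengths are in m, angles in rad, forces in N, time in s.
With the tool pointing down it reaches from about 0.3 to 0.775 m from the base axis. Payload 14.6 kg.
Tool frame: the origin (TCP) lies midway between the tips of the shut fingers; the grasp point (between the pads) lies 19 mm behind it (ctrl.hold_point_z is the distance from the TCP to the grasp point, in m); z points along the fingers, y is the line along which they close (so a half turn about z gives the same grasp; the last joint's range is limited). The gripper opens to 94 mm and grips with 3 to 60 N. Pads are 16 mm wide; open, the fingers measure 119 mm over their backs; the gripper's body (75 mm by 177 mm) begins 78 mm behind the grasp point.
Start: joints at [-1.356, 0.3, 1.521, -0, 1.321, -0.067], TCP at [0.153, -0.528, 0.205] pointing down, gripper open.
Joint ranges: [-3.03, 3.03], [-0.79, 2.21], [0.23, 2.52], [-1.04, 4.18], [0, 3.07], [-2.55, 2.55]. Speed limits (rad/s): [2.22, 2.22, 2.57, 3.14, 3.14, 3.14].

### API

Orientations are given as a unit quaternion [w, x, y, z].
In Python, from bench import ctrl, cams gives the robot as it stands. Calls block until the motion is done:
- ctrl.move_to(position, orientation): joint-space move of the TCP to a pose.
- ctrl.line_to(position, speed=0.15, frame=None, max_force=None): straight line of the TCP; frame=None keeps the orientation; speed is the mean speed in m/s. With max_force (N) it stops when the force on the tool has changed by that much, and returns True; else False.
- ctrl.move_j(angles): joint-space move.
- ctrl.set_gripper(opening): opening from 0.0 (shut) to 1.0 (fully open); the grip force is fixed at half the most; returns when the fingers have stopped.
- ctrl.pause(seconds).
- ctrl.ik(position, orientation): joint angles nearest the present ones, or None.
- ctrl.sense(): the state.
- cams.capture(name): name is "scene" or "top"; returns a dict with "frame" (420x560x3 uint8, blue, green, red), "depth" (420x560 float32, m along the optical axis (not along the pixel's ray), 0 where there is no reading), "fx", "fy", "cx", "cy" (pixels), "R" (3x3) and "t" (3): a world point X has camera coordinates R X + t. Camera axes: x right, y down, z forward; pixel columns grow to the right and rows downward; lengths in m; the calibration is good to about 2 mm. A picture is of the moment at which its call begins.
A pose or a line that the arm cannot do raises ctrl.IKError and nothing moves.
- ctrl.job_done(): hands the job in; it is judged then, once.
The state is a dict: "time": time; "q": joint angles; "qd": joint speeds; "joint_efforts": joint torques, N m; "eef_pos": TCP position; "ee_rot": TCP orientation; "contact_force": force on the tool from outside, world axes, zero at the start; "ft_torque": the same for the moment, N m; "width": opening from 0.0 (shut) to 1.0 (fully open); "gripper_force": force on a finger pad.
Only numpy, scipy, OpenCV 4.12 (cv2) and the standard library are available. Lean on these libraries where they do the work, as an engineer would, in place of code of your own. Each camera call takes 0.05 s, during which the arm holds its last target. There are 200 camera calls.

### The job

Get the slides under cover for the night: with the fingertips, push the two drawers full of slides fully home and push the lid of the yellow slide box right down shut, without slamming the drawers or the lid. Leave the empty drawer standing open as it is, do not lift or shove the slide box, and leave everything else on the bench where it stands.

Things in the scene. Friction and masses are not known exactly. Their poses are not given: they have to be found in the camera images.
- unit_a_drawer (a joint): A full drawer, filled with glass slides standing on edge; to be pushed shut. The joint value is how far out it stands, in m: 0 is shut and flush with its unit, 0.15 the stop. It slides with about 2 to 3 N and stays where it is left; it starts 0.05 to 0.105 out. Which of the three units it is in varies.
- unit_a_face (a point): Point on the front of the full drawer in unit_a_drawer: outer face, mid-width, moving with it, 106 mm above the bench. x points into the cabinet (push this way to shut), y along the front, z up. The front is 92 mm wide, 17 mm of it above and 37 mm below this point; a 56 mm wide finger lip, 26 to 35 mm below, stands 12 mm out.
- unit_b_drawer (a joint): The other full drawer, filled with glass slides standing on edge; to be pushed shut. The joint value is how far out it stands, in m: 0 is shut and flush with its unit, 0.15 the stop. It slides with about 2 to 3 N and stays where it is left; it starts 0.05 to 0.105 out. Which of the three units it is in varies.
- unit_b_face (a point): Point on the front of the full drawer in unit_b_drawer: outer face, mid-width, moving with it, 106 mm above the bench. x points into the cabinet (push this way to shut), y along the front, z up. The front is 92 mm wide, 17 mm of it above and 37 mm below this point; a 56 mm wide finger lip, 26 to 35 mm below, stands 12 mm out.
- unit_c_drawer (a joint): The empty drawer with its bare aluminium floor; to be left as it stands. The joint value is how far out it stands, in m: 0 is shut and flush with its unit, 0.15 the stop. It slides with about 2 to 3 N and stays where it is left; it starts 0.05 to 0.105 out. Which of the three units it is in varies.
- unit_c_face (a point): Point on the front of the empty drawer in unit_c_drawer: outer face, mid-width, moving with it, 106 mm above the bench. x points into the cabinet (push this way to shut), y along the front, z up. The front is 92 mm wide, 17 mm of it above and 37 mm below this point; a 56 mm wide finger lip, 26 to 35 mm below, stands 12 mm out.
- base_unit: Fixed grey steel base (66 mm high, 312 mm wide, 270 mm deep) with shut drawers; on it three like drawer units (each 98 mm wide, 262 mm deep, 60 mm high) stand side by side at 102 mm pitch, fronts in line, tops 126 mm above the bench. Origin on the bench, 60 mm in front of the middle of its front; x points into the cabinet.
- slidebox: Loose yellow plastic slide box, full of glass slides, about 0.75 kg, 175 mm (its x) by 208 mm (its y), base 24 mm high; origin at the middle of its underside. Its lid is hinged along the +x long side, the side away from the robot.
- lid_hinge (a point): Middle of the lid's hinge line on the slide box, 24 mm above the bench; axes as the box's: the hinge runs along y, the free edge of the shut lid lies towards -x.
- lid (a joint): Angle of the yellow lid in rad: 0 is shut and flat on the base, 1.57 upright, 1.9 the stop, leaning away from the robot. It starts between 1.15 and 1.65. The hinge is stiff (about 0.18 N m): the lid stays where it is left and does not fall; a push of 1 to 3 N near the free edge moves it either way.
- lid_edge (a point): Middle of the lid's free edge, on its outer face, 175 mm from the hinge line; 38 mm above the bench when the lid is shut. The lid is 175 mm from hinge to free edge, 208 mm wide and 14 mm thick (a shallow tray, outer face 14 mm from the hinge plane, on top when shut).
- oil_bottle: Bystander, loose: small amber immersion-oil bottle with black cap, 28 mm across, 64 mm tall; origin at the middle of its underside.
- media_bottle: Bystander, loose: clear reagent bottle with blue cap, 70 mm across, 140 mm tall; origin at the middle of its underside.
- stain_jar: Bystander, loose: square glass staining jar with lid, 60 x 60 mm, 95 mm tall; origin at the middle of its underside.
- small_box: Bystander, loose: small closed navy slide box, 85 x 96 x 32 mm; origin at the middle of its underside.
- marker: Bystander, loose: marker pen, 130 mm long, 16 mm thick, lying along its x axis; origin at the middle of its underside.
- coverslips: Bystander, loose: small cover-glass box on top of the drawer units, 54 x 54 x 23 mm; origin at the middle of its underside.
- tally: Bystander, loose: black tally counter with coloured keys, 100 x 50 x 40 mm; origin at the middle of its underside.

How it is judged:
At the end, for the whole second after the job is handed in: Both full drawers are within 4 mm of shut, the lid is within 0.03 rad of shut (5 mm at its free edge), the empty drawer is still open and within 12 mm of where it stood, the slide box sits flat and still on the bench within 40 mm of its start, and every bystander is within 20 mm of its start (value of joint each of unit_a_drawer, unit_b_drawer below 0.004 m and value of joint lid below 0.03 rad and distance of unit_c_face from where it was at the start of the episode below 0.012 m and value of joint unit_c_drawer above 0.03 m and height (world z) of slidebox below 0.005 m and angle between slidebox's own z axis and vertical below 0.05 rad and distance of slidebox from where it was at the start of the episode below 0.04 m and linear speed of slidebox below 0.01 m/s and distance of each of oil_bottle, media_bottle, stain_jar, small_box, marker, coverslips, tally from where it was at the start of the episode below 0.02 m); the robot touches nothing.
It fails at once if a bystander (bottle, jar, small box, marker, cover-glass box, counter) is moved more than 20 mm (distance of any of oil_bottle, media_bottle, stain_jar, small_box, marker, coverslips, tally from where it was at the start of the episode above 0.02 m).
It fails at once if the empty drawer is moved more than 12 mm (distance of unit_c_face from where it was at the start of the episode above 0.012 m).
It fails at once if the slide box is lifted more than 12 mm off the bench or tipped (height (world z) of slidebox above 0.012 m or angle between slidebox's own z axis and vertical above 0.12 rad).
It fails at once if the slide box is shoved or carried more than 40 mm (distance of slidebox from where it was at the start of the episode above 0.04 m).
It fails at once if a full drawer is slammed (over 0.4 m/s) or the lid is slammed (over 4 rad/s) (velocity of joint any of unit_a_drawer, unit_b_drawer below -0.4 m/s or velocity of joint lid below -4 rad/s).
It also fails if it takes over 59 s, if anything falls off the work surface, if the arm or the gripper's body presses on something with over 40 N, if the wrist force passes 120 N, or if a joint passes its speed limit or range.

## Working session

There is one attempt and no reset: what is moved stays moved. The work goes in short steps, each a Python script; the robot and the scene stay as the last script left them, time stands still between calls to the robot, and variables do not carry over. Pictures are saved under pics/ and viewed, at most 10 in all, crops included, and the job is handed in when it is done.

```bash
mkdir -p pics; ls
cat > h.py <<'E'
import numpy as np, cv2
from bench import ctrl, cams
def pts(c):
    v,u=np.mgrid[0:420,0:560]; d=c["depth"]
    P=np.stack([(u-c["cx"])/c["fx"]*d,(v-c["cy"])/c["fy"]*d,d],-1)
    W=(P-c["t"])@c["R"]; W[d<=0]=np.nan
    return W
E
python3 - <<'E'
from h import *
import pickle
for n in("scene","top"):
    c=cams.capture(n); cv2.imwrite(f"pics/{n}0.png",c["frame"]); pickle.dump(c,open(n+"0.pkl","wb"))
    print(n,(-c["R"].T@c["t"]).round(3),c["fx"], c["R"].round(2).tolist(), (c["depth"]>0).mean())
s=ctrl.sense();print(s["time"],s["ee_rot"],s["contact_force"],s["width"])
E
```

```text
pics
scene [1.574 0.523 0.962] 499.2819261926758 [[-0.46, 0.89, 0.0], [0.53, 0.28, -0.8], [-0.71, -0.37, -0.6]] 0.9959863945578231
top [ 0.449 -0.029  1.355] 427.6819770582153 [[0.0, -1.0, 0.0], [-1.0, -0.0, -0.09], [0.09, -0.0, -1.0]] 0.9959523809523809
0.1 [-4.94869808e-04  9.90092679e-01  1.40414534e-01 -2.06160000e-05] [ 0.36325923 -0.44297643  0.04516395] 0.9976337197668761
```

View pics/top0.png

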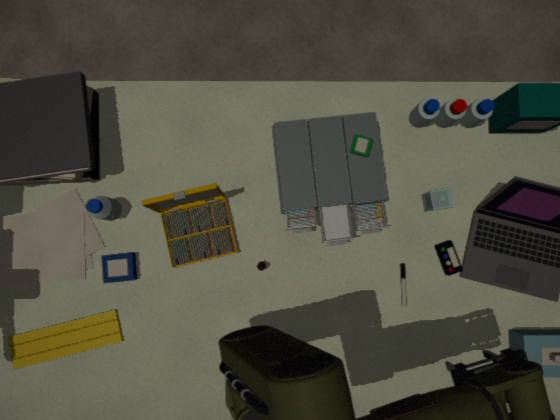

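View pics/scene0.png

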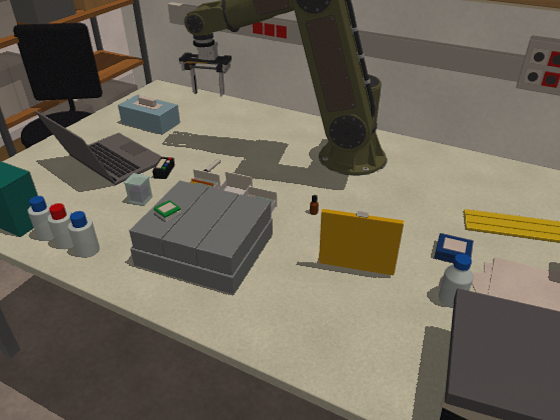

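The top view shows the cabinet at about (330,165). The empty drawer is the middle one (335,222), and the full drawers are left (300,218) and right (370,216). The slide box is at (200,230), with its lid near upright at (185,197). The oil bottle (262,265) and marker (403,285) stand in front. The scene view confirms this layout.

Run:
```python
from h import *
import pickle
c=pickle.load(open("top0.pkl","rb")); W=pts(c); z=W[...,2]
roi=np.zeros(z.shape,bool); roi[105:250,265:395]=1
m=((z>.118)&(z<.134)&roi).astype(np.uint8)
# back edge, yaw
b=np.array([W[np.flatnonzero(m[:,u])[0],u] for u in range(280,372)])
k=np.polyfit(b[:,1],b[:,0],1)
r=b[:,0]-np.polyval(k,b[:,1]); g=abs(r)<.006; k=np.polyfit(b[g,1],b[g,0],1)
yaw=-np.arctan(k[0]); ex=np.array([np.cos(yaw),np.sin(yaw)]); ey=np.array([-ex[1],ex[0]])
p=W[...,:2]; s=p@ex; t=p@ey
sb=np.median(b[g][:,:2]@ex)
mm=(m>0)&(s<sb-.03)&(s>sb-.22)
rows=[(t[v][mm[v]].min(),t[v][mm[v]].max()) for v in range(420) if mm[v].sum()>60]
print("yaw",yaw,"back s",sb,"t lims",np.median(rows,0), np.std(rows,0), len(rows))
lo,hi=np.median(rows,0); tc=(lo+hi)/2; sf=sb-.262; print("front s",sf,"tc",tc)
sc=pickle.load(open("scene0.pkl","rb")); W2=pts(sc)
for i in(-1,0,1):
  for nm,w in(("top",W),("scene",W2)):
    S=w[...,:2]@ex; T=w[...,:2]@ey; Z=w[...,2]
    q=(abs(T-tc-i*.102)<.035)&(S<sf-.02)&(S>sf-.2)&(Z>.10)&(Z<.135)
    a=S[q]; print(i,nm,q.sum(),np.percentile(a,[0,2,10,50]).round(4)-sf if len(a) else'', np.percentile(Z[q],[50,98]).round(3) if len(a) else '')
# yellow box
for nm,cc,w in(("top",c,W),("scene",sc,W2)):
    h=cv2.cvtColor(cc["frame"],cv2.COLOR_BGR2HSV)
    y=cv2.inRange(h,(18,120,60),(35,255,255))>0
    n,lab,st,ce=cv2.connectedComponentsWithStats(y.astype(np.uint8))
    for j in range(1,n):
        if st[j,4]>150:
            Q=w[lab==j]; Q=Q[~np.isnan(Q[:,0])]; print(nm,st[j],np.median(Q,0).round(3),np.percentile(Q,[1,99],axis=0).round(3).tolist())
            if nm=="scene":
                Q=Q[Q[:,2]>.03]
                C=Q.mean(0); U,S_,V=np.linalg.svd(Q-C,full_matrices=False); print("plane n",V[2].round(4),C.round(4),(S_/len(Q)**.5).round(4))
```

```text
yaw 0.10877684901766348 back s 0.7993558603953433 t lims [-0.4080424 -0.1092338] [0.01717306 0.01930653] 62
front s 0.5373558603953433 tc -0.2586380966744425
-1 top 87 [-0.07985586 -0.07955586 -0.07845586 -0.07465586] [0.112 0.126]
-1 scene 181 [-0.08195586 -0.07955586 -0.07705586 -0.07315586] [0.109 0.124]
0 top 45 [-0.10295586 -0.10285586 -0.10225586 -0.10025586] [0.121 0.127]
0 scene 136 [-0.10465586 -0.10225586 -0.10085586 -0.09765586] [0.114 0.126]
1 top 66 [-0.05455586 -0.05445586 -0.05375586 -0.05085586] [0.12  0.127]
1 scene 161 [-0.05615586 -0.05465586 -0.05275586 -0.04885586] [0.112 0.125]
top [141 183  76  23 388] [0.588 0.236 0.198] [[0.558, 0.137, 0.136], [0.614, 0.335, 0.203]]
top [ 159  195   79   73 1026] [0.503 0.219 0.02 ] [[0.382, 0.095, -0.003], [0.599, 0.33, 0.032]]
top [  11  310  112   59 3606] [0.16  0.616 0.01 ] [[0.082, 0.455, 0.004], [0.237, 0.774, 0.017]]
scene [ 319  209   85   66 4352] [0.588 0.238 0.117] [[0.555, 0.138, 0.002], [0.615, 0.334, 0.2]]
plane n [-0.971  -0.2352  0.0418] [0.5886 0.2377 0.1229] [0.0598 0.051  0.0027]
scene [ 464  209   96   34 2020] [0.175 0.593 0.011] [[0.096, 0.455, 0.001], [0.244, 0.722, 0.016]]<stdin>:33: RuntimeWarning: Mean of empty slice.
  ret = um.true_divide(
Traceback (most recent call last):
IndexError: index 2 is out of bounds for axis 0 with size 0
```

Run:
```python
from h import *
yaw=.1088; ex=np.array([np.cos(yaw),np.sin(yaw)]); ey=np.array([-ex[1],ex[0]])
sf,tc=.5374,-.2586
Q=[0,np.cos(yaw/2),np.sin(yaw/2),0]
def P(s,t,z): return [*(s*ex+t*ey),z]
ctrl.set_gripper(0)
for t,out in((tc-.102,.080),(tc+.102,.055)):
    s0=sf-out-.035
    ctrl.move_to(P(s0,t,.22),Q); ctrl.line_to(P(s0,t,.098),.2)
    hit=ctrl.line_to(P(sf-.004,t,.098),.07,max_force=15)
    st=ctrl.sense(); e=np.array(st["eef_pos"]); print(hit,e[:2]@ex-sf,e[:2]@ey-t,st["contact_force"],st["time"])
    ctrl.line_to(P(sf-.06,t,.098),.15); ctrl.line_to(P(sf-.06,t,.25),.25)
c=cams.capture("top"); cv2.imwrite("pics/top1.png",cv2.resize(c["frame"][90:300,130:410],None,fx=2,fy=2))
W=pts(c); S=W[...,:2]@ex; T=W[...,:2]@ey; Z=W[...,2]
for i in(-1,0,1):
    q=(abs(T-tc-i*.102)<.035)&(S<sf+.05)&(S>sf-.2)&(Z>.10)&(Z<.135)
    print(i,q.sum(),np.percentile(S[q],[0,2,10]).round(4)-sf)
```

```text
True -0.00701995892373064 0.00023279816249388574 [-1.12172757 -0.30277323  0.06842036] 5.125
True -0.007144563794876713 0.00017176667309695692 [-0.1945156  -0.07617211  1.2729242 ] 9.1
-1 421 [-0.0002  0.0004  0.0036]
0 420 [-0.1029 -0.0999  0.0045]
1 187 [0.0059 0.0187 0.0248]
```

View pics/top1.png

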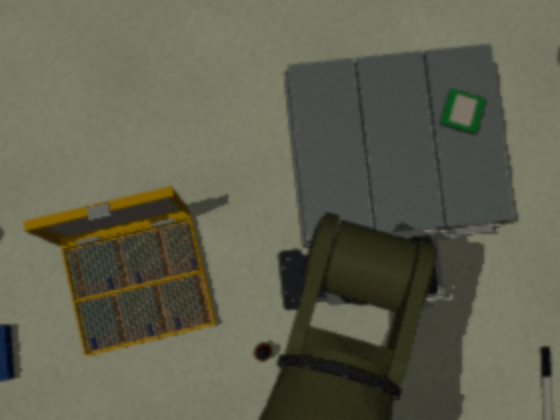

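Both pushes ended on a firm stop at the same depth, 7 mm short of the front plane. The picture shows the right drawer flush at (470,228), with the arm hiding the left and middle ones. The lid is next.

Run:
```python
from h import *
b=.238; ux=np.array([np.cos(b),np.sin(b),0]); uz=np.array([0,0,1.])
H=np.array([.571,.2335,.024]); r=.150
Q=[0,np.cos(b/2),np.sin(b/2),0]
def P(th): return H+r*(-np.cos(th)*ux+np.sin(th)*uz)+.014*(np.sin(th)*ux+np.cos(th)*uz)+.008*ux
p=P(1.61)+.04*ux
ctrl.move_to(list(p+[0,0,.14]),Q); ctrl.line_to(list(p),.2)
for th in np.linspace(1.55,.1,9):
    hit=ctrl.line_to(list(P(th)),.08,max_force=12)
    if hit: break
s=ctrl.sense(); print(th,hit,s["eef_pos"],s["contact_force"],s["time"])
if not hit:
    hit=ctrl.line_to(list(P(0)-.006*uz),.03,max_force=15)
    s=ctrl.sense(); print(hit,s["eef_pos"],s["contact_force"],s["time"])
for n in("scene","top"):
    c=cams.capture(n); cv2.imwrite(f"pics/{n}2.png",c["frame"])
```

```text
0.1 False [0.43522569 0.2005835  0.05305218] [-0.15168693 -0.57192447  0.00718978] 17.3917
True [0.43381346 0.20026372 0.03802061] [-4.43870944 -1.73701821 13.99979922] 17.9333
```

View pics/scene2.png

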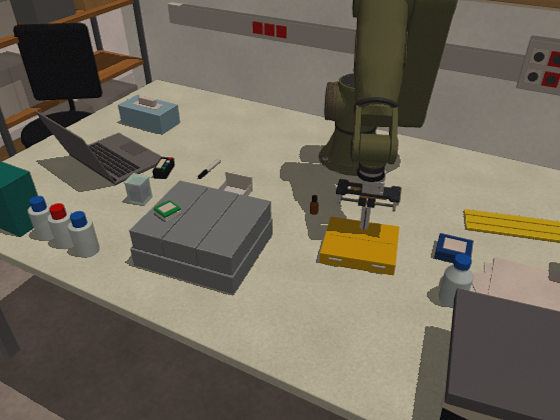

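The scene view shows the lid down at (362,243) with the fingertips on it at (367,225). Only the middle drawer is still out, at (238,185). Contact was at z = 0.038, which is the shut height. I'll press a little more firmly, withdraw, and verify.

Run:
```python
from h import *
e=np.array(ctrl.sense()["eef_pos"])
h=ctrl.line_to(list(e-[0,0,.004]),.03,max_force=12); print(h,ctrl.sense()["eef_pos"],ctrl.sense()["contact_force"])
ctrl.line_to(list(e+[0,0,.2]),.15)
ctrl.move_j([-1.356,0.3,1.521,0,1.321,-0.067]); ctrl.pause(.3)
yaw=.1088; ex=np.array([np.cos(yaw),np.sin(yaw)]); ey=np.array([-ex[1],ex[0]]); sf,tc=.5374,-.2586
c=cams.capture("top"); cv2.imwrite("pics/top3.png",c["frame"]); W=pts(c); S=W[...,:2]@ex; T=W[...,:2]@ey; Z=W[...,2]
for i in(-1,0,1):
    q=(abs(T-tc-i*.102)<.035)&(S<sf+.05)&(S>sf-.2)&(Z>.10)&(Z<.135)
    print(i,np.percentile(S[q],[0,2,10]).round(4)-sf)
hs=cv2.cvtColor(c["frame"],cv2.COLOR_BGR2HSV); y=cv2.inRange(hs,(18,120,60),(35,255,255)); y[:,:140]=0; y[300:]=0
Q=W[(cv2.erode(y,np.ones((5,5)))>0)]; A=np.c_[Q[:,:2],np.ones(len(Q))]; k=np.linalg.lstsq(A,Q[:,2],rcond=None)[0]
print(k,np.median(Q,0),"edge z",A.shape,k@[.571-.175*.972,.2335-.175*.236,1],ctrl.sense()["time"],ctrl.sense()["contact_force"])
```

```text
True [0.43393842 0.2002983  0.03772126] [-11.82469728  -5.33972282  28.11303009]
-1 [-0.0003  0.0006  0.0038]
0 [-0.1029 -0.1016 -0.0284]
1 [-4.0e-04  1.0e-04  3.1e-03]
 ** On entry to DLASCL parameter number  4 had an illegal value
 ** On entry to DLASCL parameter number  4 had an illegal valueTraceback (most recent call last):
  File "<stdin>", line 12, in <module>
    x, resids, rank, s = _umath_linalg.lstsq(a, b, rcond,
                         ~~~~~~~~~~~~~~~~~~~^^^^^^^^^^^^^
                                             signature=signature)
                                             ^^^^^^^^^^^^^^^^^^^^
    raise LinAlgError("SVD did not converge in Linear Least Squares")
numpy.linalg.LinAlgError: SVD did not converge in Linear Least Squares
```

View pics/top3.png

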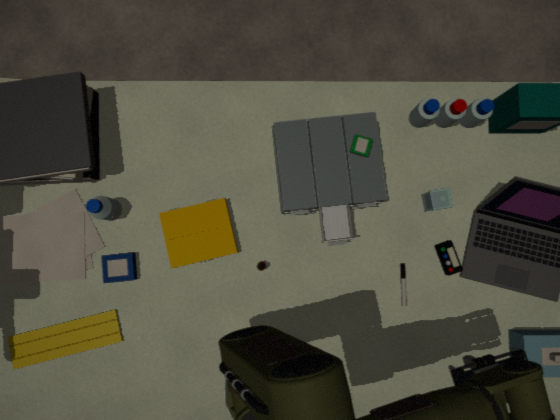

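The top view shows the lid flat at (200,232), the left and right drawers flush, and the middle drawer unchanged at (337,222). I'll do a last flatness check on the lid and hand in if it passes.

Run:
```python
from h import *
c=cams.capture("top"); W=pts(c)
hs=cv2.cvtColor(c["frame"],cv2.COLOR_BGR2HSV); y=cv2.inRange(hs,(18,120,60),(35,255,255)); y[:,:140]=0; y[300:]=0
Q=W[cv2.erode(y,np.ones((5,5)))>0]; Q=Q[np.isfinite(Q).all(1)]
A=np.c_[Q[:,:2],np.ones(len(Q))]; k=np.linalg.lstsq(A,Q[:,2],rcond=None)[0]
tilt=-(k[:2]@[.972,.236]); edge=k@[.571-.17,.2335-.041,1]
print("tilt",tilt,"edge z",edge,len(Q),ctrl.sense()["time"])
if abs(tilt)<.02 and edge<.042: print(ctrl.job_done())
```

```text
tilt 0.0006997189107994093 edge z 0.03787945253876189 3335 22.8917
the job is handed in; nothing more can be done
None
```

I pushed both full drawers fully home and the lid right down flat, left the empty middle drawer as it stood, saw nothing else moved in the last picture, and handed the job in at about 23 s; no verdict came back.

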